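Start the eared nut on the bare stud of a board press

ROBOT

A 6-joint arm with a two-finger parallel gripper is mounted at the origin on the work surface. World frame = base frame: x ahead of the robot, y to its left, z up, the work surface at z = 0. Lengths are in m, angles in rad, forces in N, time in s.
With the tool pointing down it reaches from about 0.35 to 0.775 m from the base axis. Payload 7.3 kg.
Tool frame: the origin (TCP) lies on the centre line of the jaws, within the pads' length; the fingertips stand robot.nose_length ahead of it and the grasp point (between the pads) is the TCP (robot.nose_length is the distance from the TCP to the fingertips, in m); z points along the fingers, y is the direction in which the jaws open and shut (so a half turn about z gives the same grasp; the last joint's range is limited). The gripper opens to 92 mm and grips with 3 to 60 N. Pads are 19 mm wide; open, the fingers measure 130 mm over their backs; the gripper's body (75 mm by 190 mm) begins 47 mm behind the grasp point.
Start: joints at [-1.247, 0.342, 1.524, -0, 1.275, -0.146], TCP at [0.238, -0.468, 0.246] pointing down, gripper open.
Joint ranges: [-2.53, 2.53], [-0.77, 2.02], [0.04, 2.7], [-1, 4.14], [0.28, 2.66], [-3.11, 3.11]. Speed limits (rad/s): [2.57, 2.57, 3.14, 3.14, 3.14, 3.14].

INTERFACE

Orientations are given as [roll, pitch, yaw] about the fixed x, y, z axes, in that order (R = Rz(yaw) Ry(pitch) Rx(roll)).
In Python, from cell import robot, read_camera gives the robot as it stands.
- The arm moves only by the shell command python3 -m crank 'ROWS' [FORCE]. ROWS is JSON, a list of rows, each a list of 7 numbers: the shift along the tool's x, y, z in cm, then the turn, a rotation vector about the tool's x, y, z in degrees, then the opening, from 0 (shut) to 1 (fully open). In form: [[tx, ty, tz, wx, wy, wz, jaw], ...]. A call has 1 to 5 rows; each row is the pose to reach, as a shift and turn from the pose commanded when the call began, along the tool's axes at that moment; what a row does not reach only later rows make up. A row lasts 1/8 s, in which the tool goes at most 62.5 mm and 10.7 degrees, less where a joint would pass 70% of its speed; a pose out of reach is approached as far as the arm can. A call with a gripper value outside its range is refused whole. The fingers move at their own pace and stop on an object; FORCE is the grip in N (left out, the last holds). Time passes only in rows, so rows that repeat a pose let the fingers close. It gives the time, the measured TCP pose, the force and the opening at its end, in the units of the state.
- robot.observe(): the state, without advancing time (a new reading comes with each control period).
- read_camera(name): name is "side" or "top" or "wrist"; returns a dict with "frame" (384x512x3 uint8, red, green, blue), "intrinsics" (3x3 intrinsics, pixels), "R" (3x3) and "t" (3): a world point X has camera coordinates R X + t. Camera axes: x right, y down, z forward; pixel columns grow to the right and rows downward; lengths in m; the calibration is good to about 2 mm. A picture is of the moment at which its call begins. There is no depth.
- robot.hand_in(): hands the job in, once; it reports no verdict.
The state is a dict: "time": time; "qpos": joint angles; "qvel": joint speeds; "joint_efforts": joint torques, N m; "tool_pos": TCP position; "tool_rot": TCP orientation; "contact_force": force on the tool from outside, world axes, zero at the start; "torque": the same for the moment, N m; "opening": finger opening in m.
Only numpy, scipy, OpenCV 4.12 (cv2) and the standard library are available. Lean on these libraries where they do the work, as an engineer would, in place of code of your own. Each camera call takes 0.05 s, during which the arm holds its last target.

TASK

Pick up the large eared hex nut and set it, the same way up, on the bare stud of the board press, so that it rests on top of the stud's thread lugs with its two ears in line with them. Then back it off, turning it anticlockwise seen from above, about a quarter turn until the thread lets it drop, and see it down flat on its steel seat. Let go of it there.

Things in the scene. Friction and masses are not known exactly. Their poses are not given: they have to be found in the camera images.
- nut_center (a point): Centre, half-way up, of the large loose steel nut with ears, upright on the table: hex, 50 mm across flats, 40 mm high, 0.2 kg, z up. Ears at its foot along x, 18 wide, 8 thick, reaching 44 mm either side; y is square to two free flats to grip. Same after half a turn. Decoys that do not fit: a smaller eared nut (30 mm across flats, 24 high), an earless one (36 mm, 22 high).
- nut_ear (a point): Point on one ear of the large nut, 36 mm along its +x from its axis, 16 mm below its centre. The nut is open right through (bore 38 mm); in the bore, beneath each ear and flush with the underside, is a thread lug 10 mm wide and 7 mm thick, with a gap of 19 mm between the two.
- stud_seat (a point): Centre of the top of the seat, a dark steel disc 68 mm across, 60 mm above the table and 6 mm above the plywood platen, at the foot of the bare fixed stud of the grey press (the other stud has its nut on). z up the stud, x along its two lugs; same after half a turn. The nut, once dropped, lies flat on it: nut centre 20 mm above this point, free to turn.
- stud_lugs (a point): On the same stud's axis, 16 mm above the seat, level with the tops of its two lugs, which reach 14 mm either side along x, 10 mm wide, 6 mm thick. A pilot 12 mm across with a cone end stands 22 mm above it. Ears along x: nut rests here, its centre 20 mm above. Ears square to x within 25 degrees: it passes and drops 16 mm to the seat (lower it or let go).
Things that resemble listed ones, but are neither listed nor needed, are in the scene too. What is shaped like the part that bears nut_center but orange, purple or turquoise is not meant.

How it is judged:
By the outcome, as a careful person would: the job done as asked, in the order asked, and still so for the second after the job is handed in, with the robot touching nothing.
It also fails if it takes over 42 s, if anything falls off the work surface, if the arm or the gripper's body presses on something with over 40 N, if the wrist force passes 120 N, or if a joint passes its speed limit or range.

## Working session

There is one attempt and no reset: what is moved stays moved. The work goes in short steps, Python scripts to look and compute and a shell command to move; the robot and the scene stay as the last step left them, time stands still between calls to the robot, and variables do not carry over. Pictures are saved under pics/ and viewed, and the job is handed in when it is done.

```bash
ls; mkdir -p pics; python3 - <<'E'
from cell import robot, read_camera
import cv2,numpy as np
print(robot.nose_length, robot.observe())
for n in("side","top","wrist"):
    c=read_camera(n); cv2.imwrite(f"pics/{n}0.png",c["frame"][:,:,::-1]); print(n,c["intrinsics"].tolist(),np.round(c["R"],4).tolist(),c["t"])
E
```

```text
pics
0.019 {'time': 0.0, 'qpos': array([-1.24701411e+00,  3.42723235e-01,  1.52505723e+00,  1.66430789e-05,
        1.27538356e+00, -1.46026052e-01]), 'qvel': array([ 0.00044064, -0.00113455, -0.00143169,  0.00113635,  0.00041487,
        0.00066221]), 'joint_efforts': array([ 4.54001420e-04, -4.31236982e+01, -2.44220191e+01,  7.16251647e-02,
        5.60610322e-02, -1.18129392e-04]), 'tool_pos': array([ 0.23756162, -0.46773779,  0.24503064]), 'tool_rot': array([-3.14004032e+00, -2.44391514e-04,  4.69803226e-01]), 'contact_force': array([ 0.40651015, -0.65907417,  0.51904596]), 'torque': array([ 0.06826897, -0.03434856,  0.03762175]), 'opening': 0.09201476996426516}
side [[426.99378365340885, 0.0, 243.962386995152], [0.0, 426.99378365340885, 195.5655118819089], [0.0, 0.0, 1.0]] [[-0.8994, -0.4372, 0.002], [-0.2745, 0.5611, -0.7809], [0.3403, -0.7029, -0.6246]] [0.3997963  0.14799011 0.97955751]
top [[477.71613807403287, 0.0, 251.37187893429737], [0.0, 477.71613807403287, 193.42927346462764], [0.0, 0.0, 1.0]] [[0.0234, -0.9997, -0.0048], [-0.9982, -0.0231, -0.0553], [0.0552, 0.0061, -0.9985]] [0.04359876 0.44600134 1.45231476]
wrist [[320.8303337520147, 0.0, 254.53978691018096], [0.0, 320.8303337520147, 190.2634864928898], [0.0, 0.0, 1.0]] [[0.4533, -0.8914, -0.0007], [-0.8637, -0.4394, 0.2468], [-0.2203, -0.1112, -0.9691]] [-0.52464905 -0.03136987  0.39010275]
```

View pics/top0.png

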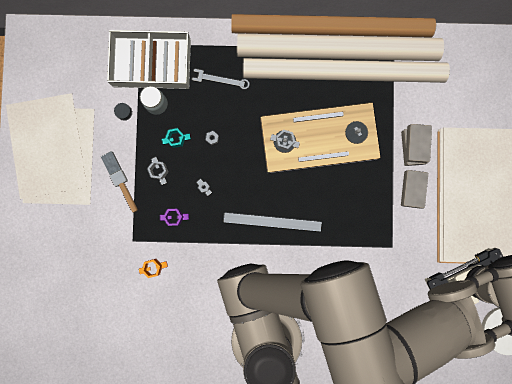

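View pics/side0.png

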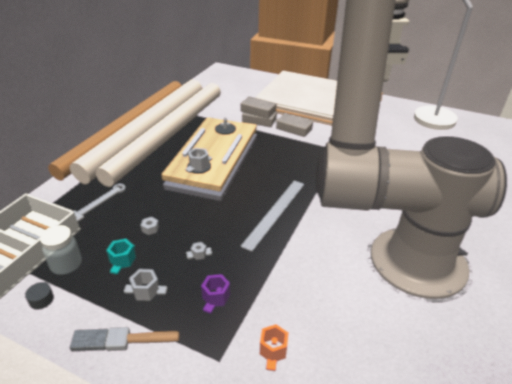

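View pics/wrist0.png

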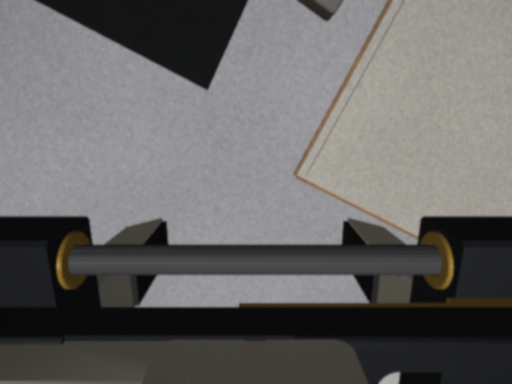

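Top view: the large grey eared nut is at about (157,170), the bare stud and dark disc at about (357,132), and the small decoys at (204,187) and (212,137). I'll zoom in and measure.

```bash
cat > h.py <<'E'
import numpy as np,cv2
def ray(c,u,v,z):
    K,R,t=c["intrinsics"],c["R"],c["t"]
    d=R.T@np.linalg.solve(K,[u,v,1.]);o=-R.T@t
    return o+d*(z-o[2])/d[2]
def proj(c,X):
    p=c["intrinsics"]@(c["R"]@np.array(X)+c["t"]);return p[:2]/p[2]
def crop(c,u,v,h,w,name,s):
    f=c["frame"][max(0,v-h):v+h,max(0,u-w):u+w,::-1]
    cv2.imwrite(name,cv2.resize(f,None,fx=s,fy=s,interpolation=cv2.INTER_CUBIC))
E
python3 - <<'E'
from cell import robot, read_camera
from h import *
c=read_camera("top")
a=c["frame"][145:195,130:185,::-1];b=c["frame"][105:155,330:385,::-1]
cv2.imwrite("pics/z1.png",cv2.resize(np.hstack([a,b]),None,fx=7,fy=7,interpolation=cv2.INTER_NEAREST))
s=read_camera("side")
a=s["frame"][255:315,110:180,::-1];b=s["frame"][100:160,190:260,::-1]
cv2.imwrite("pics/z2.png",cv2.resize(np.hstack([a,b]),None,fx=5.7,fy=5.7,interpolation=cv2.INTER_NEAREST))
print(ray(c,157,170,.04),ray(c,357,132,.08), ray(c,212,137,.02),ray(c,204,187,.02))
f=cv2.cvtColor(c["frame"],cv2.COLOR_RGB2GRAY)
m=(f>70).astype(np.uint8)[145:195,138:185]
n,l,st,ce=cv2.connectedComponentsWithStats(m)
for i in range(1,n):print(st[i],ce[i]+[138,145])
E
```

```text
[0.50758485 0.34033471 0.04      ] [ 0.629299   -0.25293122  0.08      ] [0.61520078 0.1788855  0.02      ] [0.46076218 0.19901796 0.02      ]
[32  0  5  1  5] [172. 145.]
[  9  12  21  28 244] [157.39754098 170.08196721]
```

View pics/z1.png

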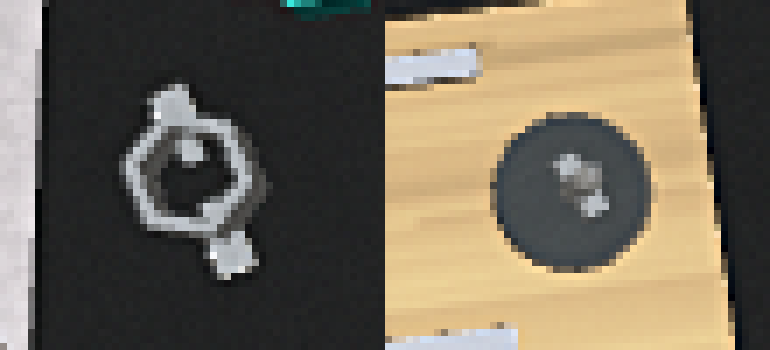

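View pics/z2.png

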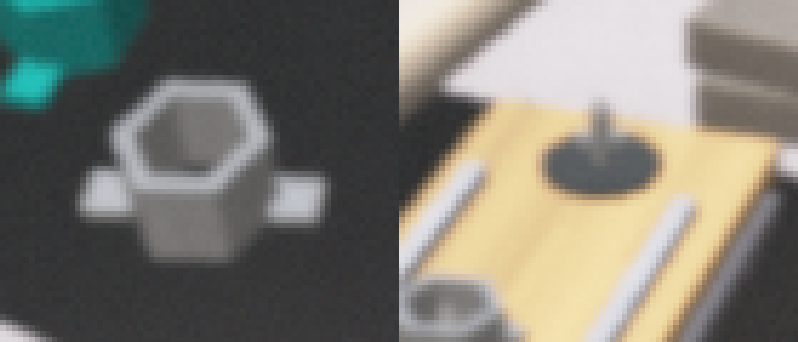

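```bash
python3 - <<'E'
from cell import robot, read_camera
from h import *
c=read_camera("top")
e1=ray(c,154.6,159.7,.008);e2=ray(c,163.3,181.4,.008)
print(e1,e2,(e1+e2)/2,np.linalg.norm(e1-e2),np.degrees(np.arctan2(*(e1-e2)[1::-1])))
l1=ray(c,356.3,128.9,.076);l2=ray(c,360.1,134.3,.076)
print(l1,l2,(l1+l2)/2,np.linalg.norm(l1-l2),np.degrees(np.arctan2(*(l1-l2)[1::-1])))
print(ray(c,330+(571-385)/7-.5,105+192/7-.5,.06))
w=read_camera("wrist");s=robot.observe()
from scipy.spatial.transform import Rotation as Ro
R=Ro.from_euler('xyz',s['tool_rot']).as_matrix()
C=-w["R"].T@w["t"];print("cam in tool",R.T@(C-s['tool_pos']),"axes",np.round(w["R"]@R,3).tolist())
print(R.round(3).tolist())
E
```

```text
[0.542568   0.35543963 0.008     ] [0.47595898 0.32627429 0.008     ] [0.50926349 0.34085696 0.008     ] 0.07271436769955639 23.646624993354795
[ 0.63924389 -0.25161882  0.076     ] [ 0.62342125 -0.26299511  0.076     ] [ 0.63133257 -0.25730696  0.076     ] 0.019487837528486596 35.71566261176481
[ 0.63325487 -0.25443344  0.06      ]
cam in tool [ 6.61865960e-02  4.47510443e-06 -1.40177434e-01] axes [[0.001, 1.0, -0.0], [-0.969, 0.001, -0.247], [-0.247, 0.001, 0.969]]
[[0.892, 0.453, -0.0], [0.453, -0.892, 0.0], [0.0, -0.0, -1.0]]
```

```bash
cat >> h.py <<'E'
from scipy.spatial.transform import Rotation as Ro
def go(robot,x,y,z,yaw):
    s=robot.observe();R=Ro.from_euler('xyz',s['tool_rot']).as_matrix()
    T=Ro.from_euler('xyz',[np.pi,0,np.radians(yaw)]).as_matrix()
    print("t",round(s['time'],2),"tcp",s['tool_pos'].round(4),"yaw",np.degrees(s['tool_rot']).round(2),"F",s['contact_force'].round(1),"open",round(s['opening'],4),"q6",s['qpos'][5].round(2))
    print("row cm/deg",(R.T@(np.array([x,y,z])-s['tool_pos'])*100).round(2),np.degrees(Ro.from_matrix(R.T@T).as_rotvec()).round(2))
E
python3 -m crank '[[35.6,-23.2,4,0,0,3,1],[35.6,-23.2,4,0,0,3,1],[35.6,-23.2,4,0,0,3,1],[35.6,-23.2,4,0,0,3,1],[35.6,-23.2,4,0,0,3,1]]' 20; python3 - <<'E'
from cell import robot
from h import *
go(robot,.509,.341,.18,23.6)
E
```

```text
time: 0.98
tool_pos: [0.394, -0.197, 0.2165]
tool_rot: [3.141, -0.001, 0.417]
contact_force: [0.5, -0.8, 0.3]
opening: 0.092
t 0.97 tcp [ 0.394  -0.197   0.2165] yaw [ 1.7995e+02 -3.0000e-02  2.3890e+01] F [ 0.5 -0.8  0.3] open 0.092 q6 0.52
row cm/deg [ 32.3  -44.53   3.63] [ 0.05 -0.03  0.29]
```

```bash

python3 -m crank '[[32.3,-44.5,3.6,0,0,0.3,1],[32.3,-44.5,3.6,0,0,0.3,1],[32.3,-44.5,3.6,0,0,0.3,1],[32.3,-44.5,3.6,0,0,0.3,1],[32.3,-44.5,3.6,0,0,0.3,1]]'; python3 - <<'E'
from cell import robot
from h import *
go(robot,.509,.341,.18,23.6)
E
```

```text
time: 1.6
tool_pos: [0.4586, 0.1084, 0.1961]
tool_rot: [3.141, -0.001, 0.412]
contact_force: [0.4, -1.2, 0.7]
opening: 0.092
t 1.6 tcp [0.4586 0.1084 0.1961] yaw [ 1.7997e+02 -5.0000e-02  2.3620e+01] F [ 0.4 -1.2  0.7] open 0.092 q6 1.23
row cm/deg [ 13.94 -19.29   1.61] [ 0.03 -0.05  0.02]
```

```bash

python3 -m crank '[[13.9,-19.3,1.6,0,0,0,1],[13.9,-19.3,1.6,0,0,0,1],[13.9,-19.3,1.6,0,0,0,1],[13.9,-19.3,1.6,0,0,0,1],[13.9,-19.3,1.6,0,0,0,1]]'; python3 - <<'E'
from cell import robot,read_camera
from h import *
go(robot,.509,.341,.18,23.6)
c=read_camera("wrist");cv2.imwrite("pics/w1.png",c["frame"][:,:,::-1])
print(proj(c,[.509,.341,.04]))
go(robot,.509,.341,.18,23.6)
E
```

```text
time: 2.22
tool_pos: [0.508, 0.342, 0.1788]
tool_rot: [-3.141, 0.0, 0.416]
contact_force: [0.6, -0.1, -0.3]
opening: 0.0918
t 2.23 tcp [0.508  0.342  0.1788] yaw [-1.7997e+02  3.0000e-02  2.3850e+01] F [ 0.6 -0.1 -0.3] open 0.0918 q6 1.62
row cm/deg [ 0.05  0.13 -0.12] [-0.02  0.03  0.25]
[255.84273058 184.30237994]
t 2.27 tcp [0.5079 0.3401 0.179 ] yaw [1.7998e+02 7.0000e-02 2.3770e+01] F [-0.3 -0.5  0.9] open 0.0918 q6 1.62
row cm/deg [ 0.14 -0.04 -0.1 ] [0.02 0.07 0.17]
```

View pics/w1.png

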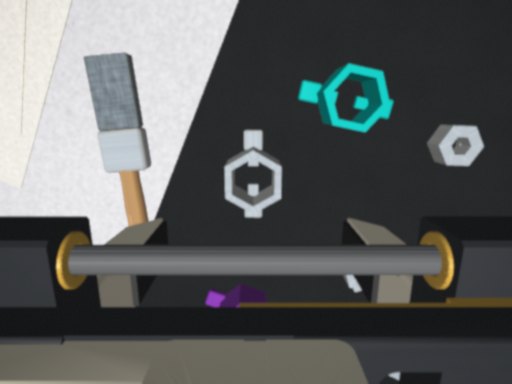

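The wrist view shows the nut at about (253,180), with its ears vertical in the image as intended. Next I'll measure its rim and ears.

```bash
python3 - <<'E'
from cell import robot,read_camera
from h import *
c=read_camera("wrist")
g=cv2.cvtColor(c["frame"],cv2.COLOR_RGB2GRAY)
m=np.zeros_like(g);m[120:225,215:290]=(g[120:225,215:290]>150)
cv2.imwrite("pics/m1.png",cv2.resize(np.vstack([m[120:225,200:310]*255,g[120:225,200:310]]),None,fx=2.8,fy=2.8))
print([ (r,np.flatnonzero(m[r]).min(),np.flatnonzero(m[r]).max()) for r in range(126,222,3) if m[r].any()])
E
```

```text
[(129, np.int64(247), np.int64(247)), (132, np.int64(242), np.int64(259)), (135, np.int64(242), np.int64(259)), (138, np.int64(242), np.int64(259)), (141, np.int64(242), np.int64(259)), (144, np.int64(242), np.int64(259)), (147, np.int64(243), np.int64(259)), (150, np.int64(248), np.int64(252)), (153, np.int64(243), np.int64(257)), (156, np.int64(238), np.int64(263)), (159, np.int64(233), np.int64(268)), (162, np.int64(228), np.int64(273)), (165, np.int64(223), np.int64(278)), (168, np.int64(223), np.int64(278)), (171, np.int64(223), np.int64(278)), (174, np.int64(223), np.int64(278)), (177, np.int64(223), np.int64(278)), (180, np.int64(223), np.int64(278)), (183, np.int64(223), np.int64(278)), (186, np.int64(223), np.int64(278)), (189, np.int64(223), np.int64(278)), (192, np.int64(223), np.int64(278)), (195, np.int64(223), np.int64(278)), (198, np.int64(226), np.int64(276)), (201, np.int64(231), np.int64(270)), (204, np.int64(236), np.int64(265)), (207, np.int64(242), np.int64(260)), (210, np.int64(243), np.int64(259)), (213, np.int64(243), np.int64(259))]
```

View pics/m1.png

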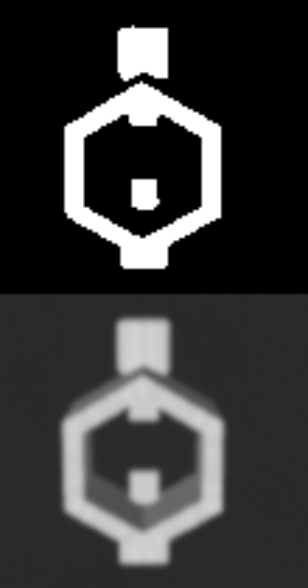

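```bash
python3 - <<'E'
from cell import robot,read_camera
from h import *
c=read_camera("wrist")
g=cv2.cvtColor(c["frame"],cv2.COLOR_RGB2GRAY)
m=np.zeros_like(g);m[120:225,215:290]=(g[120:225,215:290]>150)
w=[np.flatnonzero(m[r]) for r in range(168,193)]
L=np.mean([a.min() for a in w]);Rr=np.mean([a.max() for a in w]);print(L,Rr)
p=ray(c,(L+Rr)/2,180,.04);print("top ctr",p,"width",np.linalg.norm(ray(c,L-.5,180,.04)-ray(c,Rr+.5,180,.04)))
print("vertices",ray(c,(L+Rr)/2,151,.04),ray(c,(L+Rr)/2,209,.04))
a=ray(c,250.5,131,.008);b=ray(c,251,216,.008);print("ear tips",a,b,np.linalg.norm(a-b),(a+b)/2,np.degrees(np.arctan2(*(a-b)[1::-1])))
go(robot,p[0],p[1],.027,23.6)
E
```

```text
221.8 277.0
top ctr [0.51009567 0.34450768 0.04      ] width 0.050138915013801924
vertices [0.53384566 0.35483101 0.04      ] [0.48522918 0.33369906 0.04      ]
ear tips [0.54784944 0.3602724  0.008     ] [0.46944481 0.32555502 0.008     ] 0.08574719748075948 [0.50864712 0.34291371 0.008     ] 23.883647621943382
t 2.38 tcp [0.5081 0.3382 0.1797] yaw [1.7997e+02 5.0000e-02 2.3610e+01] F [ 0.   0.9 -0.3] open 0.0916 q6 1.62
row cm/deg [ 0.45 -0.51 15.27] [0.03 0.05 0.01]
```

```bash

python3 -m crank '[[0.2,-0.2,5,0,0,0,1],[0.2,-0.2,10,0,0,0,1],[0.2,-0.2,10,0,0,0,1],[0.2,-0.2,10,0,0,0,1]]'; python3 - <<'E'
from cell import robot,read_camera
from h import *
go(robot,.509,.343,.027,23.7)
c=read_camera("wrist");cv2.imwrite("pics/w2.png",c["frame"][:,:,::-1])
E
```

```text
time: 2.88
tool_pos: [0.5107, 0.3412, 0.0821]
tool_rot: [-3.142, -0.003, 0.411]
contact_force: [0.5, 0.3, 1.0]
opening: 0.0916
t 2.88 tcp [0.5107 0.3412 0.0821] yaw [-1.800e+02 -1.600e-01  2.355e+01] F [0.5 0.3 1. ] open 0.0916 q6 1.62
row cm/deg [-0.1  -0.23  5.51] [-0.   -0.16 -0.15]
```

View pics/w2.png

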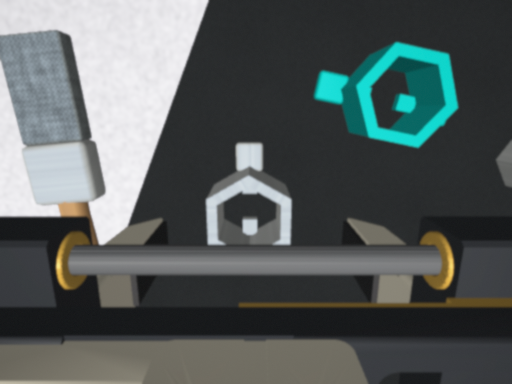

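The nut's centre is at column 249, about 3 mm to the left of the jaws' midline at 254.5. I'll correct this during the descent.

```bash

python3 -m crank '[[0,-0.3,3,0,0,0,1],[0,-0.3,5.4,0,0,0,1],[0,-0.3,5.4,0,0,0,1]]' 25;python3 - <<'E'
from cell import robot,read_camera
from h import *
go(robot,.509,.343,.027,23.7)
E
python3 -m crank '[[0,0,0,0,0,0,0.3],[0,0,0,0,0,0,0.3],[0,0,0,0,0,0,0.3],[0,0,0,0,0,0,0.3],[0,0,0,0,0,0,0.3]]' 25
```

```text
time: 3.3
tool_pos: [0.5083, 0.3441, 0.0266]
tool_rot: [3.141, 0.0, 0.412]
contact_force: [-0.3, -0.8, 0.4]
opening: 0.0915
t 3.3 tcp [0.5083 0.3441 0.0266] yaw [1.7999e+02 1.0000e-02 2.3610e+01] F [-0.3 -0.8  0.4] open 0.0915 q6 1.63
row cm/deg [ 0.02  0.13 -0.04] [ 0.01  0.01 -0.09]
time: 3.92
tool_pos: [0.5083, 0.3442, 0.0261]
tool_rot: [3.142, -0.0, 0.412]
contact_force: [-0.4, -0.6, 2.0]
opening: 0.05
```

```bash

python3 -m crank '[[0,0,-4,0,0,0,0.3],[0,0,-10,0,0,0,0.3],[0,0,-16,0,0,0,0.3],[0,0,-17,0,0,0,0.3]]' 30;python3 - <<'E'
from cell import robot,read_camera
from h import *
go(robot,.632,-.256,.20,35.7)
c=read_camera("wrist");cv2.imwrite("pics/w3.png",c["frame"][:,:,::-1])
E
```

```text
time: 4.42
tool_pos: [0.5099, 0.3451, 0.2008]
tool_rot: [-3.141, -0.009, 0.412]
contact_force: [-0.2, 0.2, -2.1]
opening: 0.0492
t 4.42 tcp [0.5099 0.3451 0.2008] yaw [-179.97   -0.49   23.62] F [-0.2  0.2 -2.1] open 0.0492 q6 1.63
row cm/deg [-12.9   59.97  -0.06] [  0.03  -0.49 -12.08]
```

View pics/w3.png

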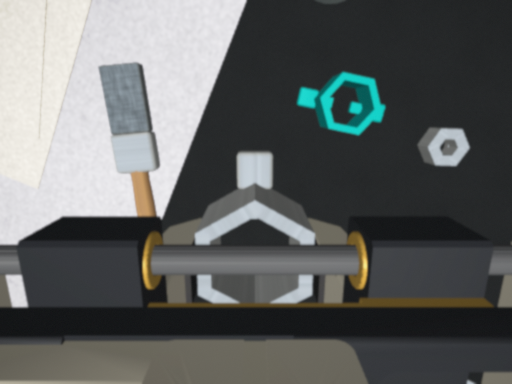

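```bash
python3 - <<'E'
from cell import robot,read_camera
from h import *
c=read_camera("wrist");s=robot.observe()
R=Ro.from_euler('xyz',s['tool_rot']).as_matrix()
for n,u,v,z in(("ear tip",255,151.5,.0183),("vertex top",254.5,184,-.0137),("vert bottom?",254.5,310,-.0137),("flatL",195.5,235,-.0137),("flatR",313.5,235,-.0137)):
    p=ray(c,u,v,s['tool_pos'][2]-z); print(n,(R.T@(p-s['tool_pos'])).round(4))
go(robot,.559,-.308,.20,35.7)
E
```

```text
ear tip [0.0463 0.0003 0.0184]
vertex top [ 0.0368  0.     -0.0136]
vert bottom? [-0.0224  0.0001 -0.0137]
flatL [ 0.0143 -0.0254 -0.0137]
flatR [ 0.0143  0.0255 -0.0137]
t 4.53 tcp [0.5084 0.3443 0.1968] yaw [-1.800e+02 -1.000e-01  2.362e+01] F [ 0.7 -0.6 -3.1] open 0.0498 q6 1.63
row cm/deg [-21.5   61.8   -0.36] [ 1.000e-02 -1.000e-01 -1.208e+01]
```

```bash
python3 - <<'E'
from h import *
f=cv2.imread("pics/w3.png")[140:320,180:330]
cv2.imwrite("pics/z3.png",cv2.resize(f,None,fx=3.3,fy=3.3,interpolation=cv2.INTER_NEAREST))
E
```

```text
(no output)
```

View pics/z3.png

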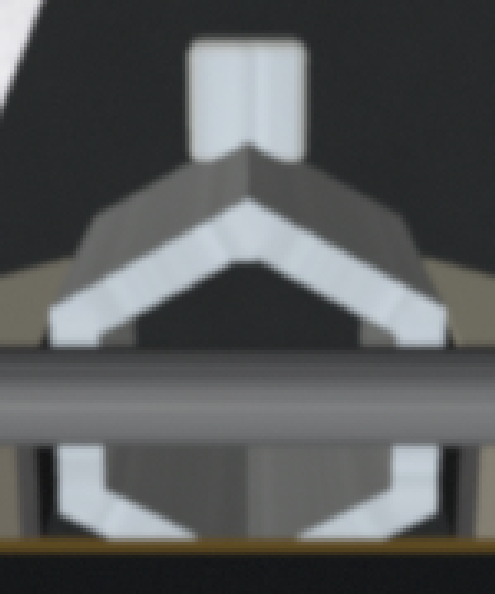

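```bash
python3 - <<'E'
from cell import robot,read_camera
from h import *
c=read_camera("wrist");s=robot.observe()
R=Ro.from_euler('xyz',s['tool_rot']).as_matrix()
for n,u,v,z in(("ear tip",255,151.7,.0183),("vertex exp .0289",255,200,-.0137),("cornL .0144",195.5,233.3,-.0137),("cornL -.0144",198,296,-.0137)):
    p=ray(c,u,v,s['tool_pos'][2]-z); print(n,(R.T@(p-s['tool_pos'])).round(4))
go(robot,.559,-.308,.20,35.7)
E
```

```text
ear tip [0.0461 0.0003 0.0182]
vertex exp .0289 [ 0.03    0.0002 -0.0138]
cornL .0144 [ 0.0152 -0.0252 -0.0137]
cornL -.0144 [-0.015  -0.0254 -0.0137]
t 4.58 tcp [0.5076 0.3439 0.1949] yaw [1.7999e+02 1.0000e-01 2.3620e+01] F [ 0.2  0.8 -2.8] open 0.0497 q6 1.63
row cm/deg [-21.41  61.79  -0.46] [ -0.     0.1  -12.08]
```

The nut is square in the grip, about 0.5 to 1 mm along tool +x. Next I'll carry it to a viewing pose short of the stud.

```bash

python3 -m crank '[[-21.4,61.8,-1,0,0,-12.1,0.3],[-21.4,61.8,-1,0,0,-12.1,0.3],[-21.4,61.8,-1,0,0,-12.1,0.3],[-21.4,61.8,-1,0,0,-12.1,0.3],[-21.4,61.8,-1,0,0,-12.1,0.3]]' 30;python3 - <<'E'
from cell import robot
from h import *
go(robot,.559,-.308,.20,35.7)
E
```

```text
time: 5.2
tool_pos: [0.5314, 0.0333, 0.1981]
tool_rot: [-3.139, 0.004, 0.624]
contact_force: [1.3, 0.8, -2.3]
opening: 0.0497
t 5.2 tcp [0.5314 0.0333 0.1981] yaw [-179.82    0.21   35.73] F [ 1.3  0.8 -2.3] open 0.0497 q6 0.87
row cm/deg [-17.69  29.32  -0.21] [-0.18  0.21  0.03]
```

```bash

python3 -m crank '[[-17.7,29.3,-0.2,0,0,0,0.3],[-17.7,29.3,-0.2,0,0,0,0.3],[-17.7,29.3,-0.2,0,0,0,0.3],[-17.7,29.3,-0.2,0,0,0,0.3],[-17.7,29.3,-0.2,0,0,0,0.3]]' 30;
python3 -m crank '[[-1.5,2.5,0,0,0,0,0.3],[-1.5,2.5,0,0,0,0,0.3],[-1.5,2.5,0,0,0,0,0.3]]' 30;python3 - <<'E'
from cell import robot,read_camera
from h import *
go(robot,.559,-.308,.20,35.7)
c=read_camera("wrist");cv2.imwrite("pics/w4.png",c["frame"][:,:,::-1])
print(proj(c,[.632,-.256,.076]))
go(robot,.559,-.308,.20,35.7)
E
```

```text
time: 5.82
tool_pos: [0.5566, -0.2777, 0.1995]
tool_rot: [-3.137, 0.002, 0.623]
contact_force: [1.4, -0.1, -1.6]
opening: 0.0497
time: 6.2
tool_pos: [0.5594, -0.3043, 0.2004]
tool_rot: [-3.137, 0.001, 0.623]
contact_force: [-0.1, 0.5, -2.0]
opening: 0.05
t 6.2 tcp [ 0.5594 -0.3043  0.2004] yaw [-1.7976e+02  6.0000e-02  3.5720e+01] F [-0.1  0.5 -2. ] open 0.05 q6 0.33
row cm/deg [-0.25  0.28  0.03] [-0.24  0.06  0.02]
[259.05649186  80.65625466]
t 6.25 tcp [ 0.5597 -0.3039  0.201 ] yaw [-1.7982e+02  4.0000e-02  3.5770e+01] F [-0.2  0.4 -2.4] open 0.0499 q6 0.33
row cm/deg [-0.29  0.29  0.1 ] [-0.18  0.04  0.07]
```

View pics/w4.png

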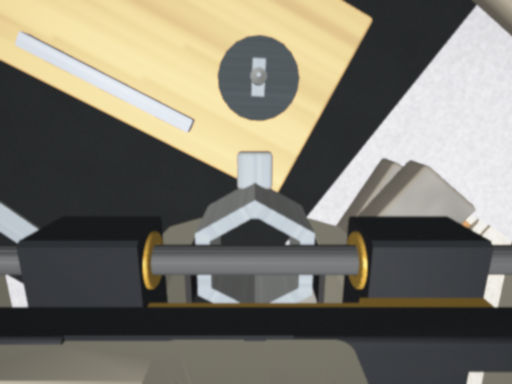

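The wrist view shows the disc at about (258,78), with its lugs running almost straight up the image near (258,77). That puts them close to in line with the ears. I'll zoom in for the exact axis and angle.

```bash
python3 - <<'E'
from cell import robot,read_camera
from h import *
c=read_camera("wrist");f=c["frame"]
cv2.imwrite("pics/z4.png",cv2.resize(f[30:125,210:310,::-1],None,fx=6,fy=6,interpolation=cv2.INTER_NEAREST))
hsv=cv2.cvtColor(f,cv2.COLOR_RGB2HSV)
# disc: not wood (low sat or dark)
m=((hsv[:,:,1]>60)&(hsv[:,:,2]>130)).astype(np.uint8)
d=(1-m)[25:130,205:312]
n,l,st,ce=cv2.connectedComponentsWithStats(d)
for i in range(1,n):
    if st[i][4]>500:
        k,_=cv2.findContours((l==i).astype(np.uint8),cv2.RETR_EXTERNAL,cv2.CHAIN_APPROX_NONE)
        e=cv2.fitEllipse(max(k,key=len));print(st[i],e)
        p=ray(c,e[0][0]+205,e[0][1]+25,.06);print("seat",p)
g=cv2.cvtColor(f,cv2.COLOR_RGB2GRAY)
b=((g>140)&(hsv[:,:,1]<60)).astype(np.uint8);b[:45]=0;b[110:]=0;b[:,:230]=0;b[:,290:]=0
k,_=cv2.findContours(b,cv2.RETR_EXTERNAL,cv2.CHAIN_APPROX_NONE)
for q in k:print(len(q),cv2.minAreaRect(q),cv2.boundingRect(q))
go(robot,.559,-.308,.20,35.7)
E
```

```text
[  13   11   81   85 5297] ((52.92923355102539, 53.260589599609375), (79.05633544921875, 83.45934295654297), 0.40339213609695435)
seat [ 0.6345376 -0.2532194  0.06     ]
105 ((257.7821350097656, 77.16470336914062), (13.797491073608398, 38.08722686767578), 2.2025980949401855) (251, 58, 15, 39)
t 6.3 tcp [ 0.5599 -0.3039  0.2016] yaw [-1.7988e+02  3.0000e-02  3.5800e+01] F [-0.2 -1.5 -0.8] open 0.0497 q6 0.33
row cm/deg [-0.32  0.28  0.16] [-0.12  0.03  0.1 ]
```

View pics/z4.png

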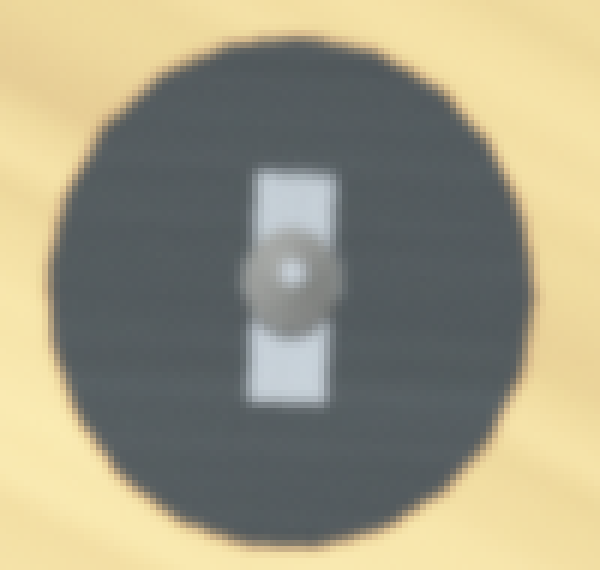

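```bash
python3 - <<'E'
from cell import robot,read_camera
from h import *
c=read_camera("wrist")
a=ray(c,210+296.5/6-.4,30+170/6-.4,.076);b=ray(c,210+287.5/6-.4,30+405/6-.4,.076)
p=(a+b)/2;print(a,b,p,np.linalg.norm(a-b),np.degrees(np.arctan2(*(a-b)[1::-1])))
print("relative to nut via same camera: tcp target = stud - 0.8mm toolx")
for yaw in(33.6,):
    d=np.array([np.cos(np.radians(yaw)),np.sin(np.radians(yaw))])
    go(robot,*(p[:2]-.0008*d),.15,yaw)
E
```

```text
[ 0.64628339 -0.2458015   0.076     ] [ 0.62203661 -0.2619609   0.076     ] [ 0.63416   -0.2538812  0.076    ] 0.029138157227866522 33.68169965373409
relative to nut via same camera: tcp target = stud - 0.8mm toolx
t 6.35 tcp [ 0.5601 -0.304   0.2021] yaw [-1.7993e+02  2.0000e-02  3.5800e+01] F [-0.1  0.2 -2.1] open 0.05 q6 0.33
row cm/deg [8.86 0.27 5.21] [-0.07  0.02  2.2 ]
```

```bash

python3 -m crank '[[5,0.3,0,0,0,2.2,0.3],[8.9,0.3,2,0,0,2.2,0.3],[8.9,0.3,5,0,0,2.2,0.3],[8.9,0.3,5,0,0,2.2,0.3],[8.9,0.3,5,0,0,2.2,0.3]]' 30;python3 - <<'E'
from cell import robot,read_camera
from h import *
go(robot,.6335,-.2543,.1025,33.6)
for n in("side","top","wrist"):
    c=read_camera(n);cv2.imwrite(f"pics/{n}5.png",c["frame"][:,:,::-1])
    if n=="side":
        u,v=proj(c,[.634,-.254,.09]).astype(int);crop(c,u,v,45,60,"pics/s5.png",6)
go(robot,.6335,-.2543,.1025,33.6)
E
```

```text
time: 6.98
tool_pos: [0.6344, -0.2559, 0.154]
tool_rot: [3.14, -0.001, 0.585]
contact_force: [-0.6, -0.5, -1.6]
opening: 0.0499
t 6.97 tcp [ 0.6344 -0.2559  0.154 ] yaw [ 1.7992e+02 -4.0000e-02  3.3530e+01] F [-0.6 -0.5 -1.6] open 0.0499 q6 0.49
row cm/deg [ 0.01 -0.19  5.15] [ 0.08 -0.04 -0.07]
t 7.12 tcp [ 0.6345 -0.2565  0.1544] yaw [ 1.7985e+02 -7.0000e-02  3.3490e+01] F [ 0.4  0.2 -1.6] open 0.0503 q6 0.49
row cm/deg [ 0.03 -0.25  5.19] [ 0.15 -0.07 -0.11]
```

View pics/s5.png

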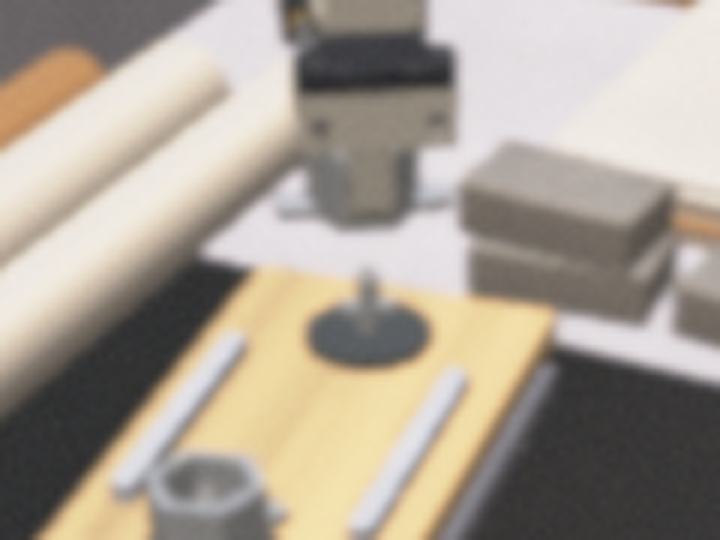

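View pics/wrist5.png

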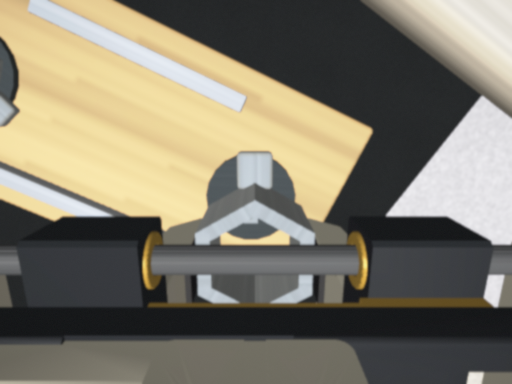

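```bash

python3 -m crank '[[0,-0.25,0,0,0,0,0.3],[0,-0.25,1.5,0,0,0,0.3],[0,-0.25,3,0,0,0,0.3],[0,-0.25,4.5,0,0,0,0.3],[0,-0.25,4.5,0,0,0,0.3]]' 30;python3 - <<'E'
from cell import robot,read_camera
from h import *
go(robot,.6335,-.2543,.1025,33.6)
E
```

```text
time: 7.75
tool_pos: [0.6317, -0.2533, 0.1051]
tool_rot: [-3.138, 0.002, 0.585]
contact_force: [-0.1, 0.2, -2.0]
opening: 0.0498
t 7.75 tcp [ 0.6317 -0.2533  0.1051] yaw [-1.7979e+02  1.2000e-01  3.3520e+01] F [-0.1  0.2 -2. ] open 0.0498 q6 0.49
row cm/deg [0.09 0.19 0.26] [-0.21  0.12 -0.08]
```

```bash

python3 -m crank '[[0.1,0.05,0.1,0,0,0,0.3],[0.1,0.05,0.2,0,0,0,0.3],[0.1,0.05,0.3,0,0,0,0.3],[0.1,0.05,0.3,0,0,0,0.3]]' 30;python3 - <<'E'
from cell import robot,read_camera
from h import *
go(robot,.6335,-.2543,.1025,33.6)
c=read_camera("side");u,v=proj(c,[.634,-.254,.09]).astype(int);crop(c,u,v,45,60,"pics/s6.png",6)
c=read_camera("wrist");cv2.imwrite("pics/w6.png",c["frame"][150:330,180:330,::-1].repeat(3,0).repeat(3,1))
go(robot,.6335,-.2543,.1025,33.6)
E
```

```text
time: 8.25
tool_pos: [0.6339, -0.2536, 0.1048]
tool_rot: [3.141, -0.0, 0.585]
contact_force: [-0.1, -0.1, -2.1]
opening: 0.05
t 8.25 tcp [ 0.6339 -0.2536  0.1048] yaw [ 1.7998e+02 -1.0000e-02  3.3520e+01] F [-0.1 -0.1 -2.1] open 0.05 q6 0.49
row cm/deg [-0.07  0.04  0.23] [ 0.02 -0.01 -0.08]
t 8.35 tcp [ 0.6339 -0.2537  0.1048] yaw [179.98  -0.    33.52] F [ 0.5  0.  -1.6] open 0.05 q6 0.49
row cm/deg [-0.07  0.03  0.23] [ 0.02 -0.   -0.08]
```

View pics/s6.png

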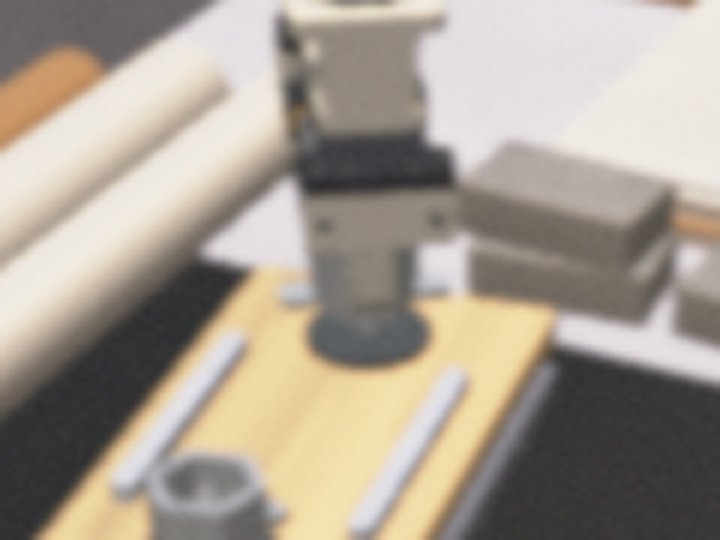

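View pics/w6.png

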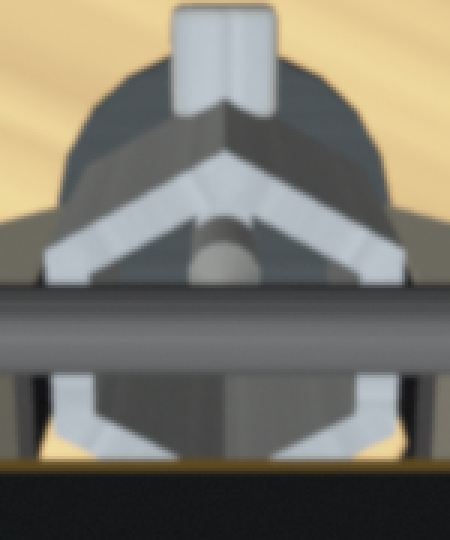

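The pilot is in the bore and centred across the jaws, at column 225 of the crop. I'll lower in small steps until it touches.

```bash

python3 -m crank '[[-0.07,0.03,0.1,0,0,0,0.3],[-0.07,0.03,0.2,0,0,0,0.3],[-0.07,0.03,0.25,0,0,0,0.3],[-0.07,0.03,0.3,0,0,0,0.3],[-0.07,0.03,0.3,0,0,0,0.3]]' 30;python3 - <<'E'
from cell import robot,read_camera
from h import *
go(robot,.6335,-.2543,.1025,33.6)
E
```

```text
time: 8.98
tool_pos: [0.6334, -0.2543, 0.1021]
tool_rot: [3.141, 0.0, 0.585]
contact_force: [-2.6, 0.8, 3.9]
opening: 0.0498
t 8.97 tcp [ 0.6334 -0.2543  0.1021] yaw [179.99   0.    33.52] F [-2.6  0.8  3.9] open 0.0498 q6 0.49
row cm/deg [ 0.01  0.01 -0.04] [ 0.01  0.   -0.08]
```

Contact came at TCP z 0.102, as expected: +4 N against −2 N hanging. I'll ease the jaws so the nut really rests on the lugs, look, then regrip.

```bash

python3 -m crank '[[0,0,0,0,0,0,0.62],[0,0,0,0,0,0,0.62],[0,0,0,0,0,0,0.62]]' 25;python3 - <<'E'
from cell import robot,read_camera
from h import *
go(robot,.6335,-.2543,.1023,33.6)
c=read_camera("side");u,v=proj(c,[.634,-.254,.09]).astype(int);crop(c,u,v,35,50,"pics/s7.png",7)
c=read_camera("wrist");cv2.imwrite("pics/w7.png",c["frame"][150:330,180:330,::-1].repeat(3,0).repeat(3,1))
E
```

```text
time: 9.35
tool_pos: [0.6335, -0.2543, 0.1015]
tool_rot: [3.141, -0.0, 0.585]
contact_force: [-0.2, 0.3, 0.4]
opening: 0.0571
t 9.35 tcp [ 0.6335 -0.2543  0.1015] yaw [179.99  -0.    33.52] F [-0.2  0.3  0.4] open 0.0571 q6 0.49
row cm/deg [-0.   -0.   -0.08] [ 0.01 -0.   -0.08]
```

View pics/s7.png

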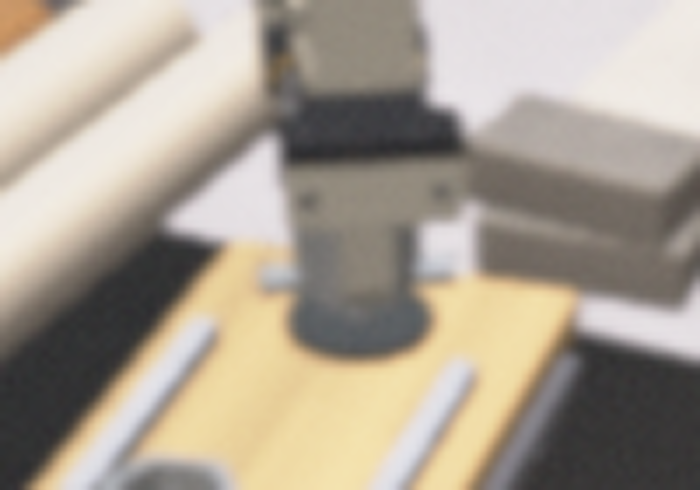

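View pics/w7.png

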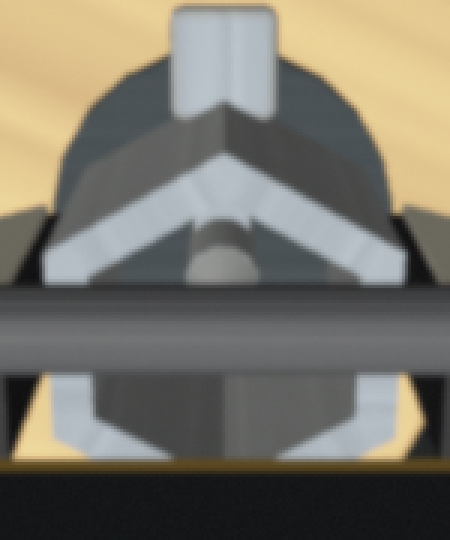

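The nut is resting on the lugs by itself, still aligned, with no force on the tool. I'll regrip and turn it anticlockwise, which is negative about tool z.

```bash

python3 -m crank '[[0,0,0,0,0,0,0.3],[0,0,0,0,0,0,0.3],[0,0,0,0,0,0,0.3]]' 20
python3 -m crank '[[0,0,0,0,0,-8,0.3],[0.01,0.01,0,0,0,-17,0.3],[0.02,0.02,0,0,0,-26,0.3],[0.03,0.03,0,0,0,-35,0.3],[0.04,0.04,0,0,0,-44,0.3]]' 20
python3 - <<'E'
from cell import robot,read_camera
from h import *
go(robot,.6346,-.2546,.1015,123.6)
E
```

```text
time: 9.82
tool_pos: [0.6334, -0.2542, 0.1016]
tool_rot: [3.142, 0.0, 0.585]
contact_force: [0.8, -1.0, -0.7]
opening: 0.05
time: 10.45
tool_pos: [0.6339, -0.2544, 0.1015]
tool_rot: [-3.141, 0.0, 1.358]
contact_force: [0.9, -0.2, -0.7]
opening: 0.0503
t 10.45 tcp [ 0.6339 -0.2544  0.1015] yaw [-179.99    0.     77.81] F [ 0.9 -0.2 -0.7] open 0.0503 q6 -0.28
row cm/deg [-0.01  0.07  0.  ] [-1.000e-02 -0.000e+00 -4.579e+01]
```

```bash

python3 -m crank '[[0,0.02,0,0,0,-9,0.3],[0,0.03,0,0,0,-18,0.3],[0,0.05,0,0,0,-27,0.3],[0,0.06,0,0,0,-36,0.3],[0,0.07,0,0,0,-45.5,0.3]]' 20
python3 -m crank '[[0,0,0,0,0,0,0.3],[0,0,0,0,0,0,0.3]]' 20
python3 - <<'E'
from cell import robot,read_camera
from h import *
go(robot,.6346,-.2546,.0863,123.6)
c=read_camera("wrist");cv2.imwrite("pics/w8.png",c["frame"][:,:,::-1])
E
```

```text
time: 11.08
tool_pos: [0.6344, -0.2544, 0.1011]
tool_rot: [-3.141, -0.001, 2.152]
contact_force: [0.6, -0.1, -2.1]
opening: 0.0496
time: 11.32
tool_pos: [0.6346, -0.2545, 0.1014]
tool_rot: [-3.141, -0.0, 2.144]
contact_force: [0.4, 0.2, -1.7]
opening: 0.0498
t 11.32 tcp [ 0.6346 -0.2545  0.1014] yaw [-1.7999e+02 -2.0000e-02  1.2284e+02] F [ 0.4  0.2 -1.7] open 0.0498 q6 -1.07
row cm/deg [-0.01 -0.    1.51] [-0.01 -0.02 -0.76]
```

View pics/w8.png

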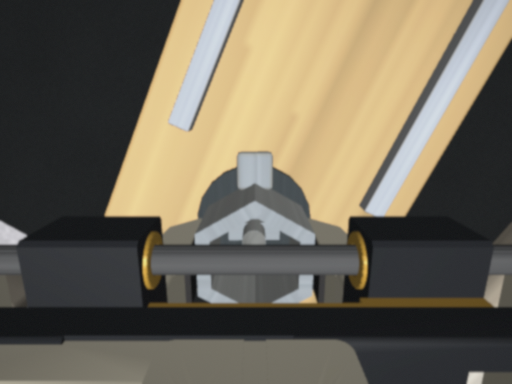

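```bash

python3 -m crank '[[0,0,0.4,0,0,0,0.3],[0,0,0.8,0,0,0,0.3],[0,0,1.2,0,0,0,0.3],[0,0,1.4,0,0,0,0.3],[0,0,1.4,0,0,0,0.3]]' 20
python3 - <<'E'
from cell import robot,read_camera
from h import *
go(robot,.6346,-.2546,.0858,123.6)
E
```

```text
time: 12.0
tool_pos: [0.6346, -0.2545, 0.0873]
tool_rot: [-3.141, -0.0, 2.147]
contact_force: [0.7, 0.2, -1.4]
opening: 0.05
t 12.0 tcp [ 0.6346 -0.2545  0.0873] yaw [-1.7999e+02 -2.0000e-02  1.2302e+02] F [ 0.7  0.2 -1.4] open 0.05 q6 -1.07
row cm/deg [-0.01 -0.    0.15] [-0.01 -0.02 -0.58]
```

```bash

python3 -m crank '[[0,0,0.08,0,0,0,0.3],[0,0,0.15,0,0,0,0.3],[0,0,0.18,0,0,0,0.3],[0,0,0.18,0,0,0,0.3]]' 20
python3 - <<'E'
from cell import robot,read_camera
from h import *
go(robot,.6346,-.2546,.0858,123.6)
E
```

```text
time: 12.5
tool_pos: [0.6347, -0.2545, 0.0858]
tool_rot: [-3.142, 0.0, 2.147]
contact_force: [-0.4, -0.1, -2.6]
opening: 0.05
t 12.5 tcp [ 0.6347 -0.2545  0.0858] yaw [-180.      0.    123.02] F [-0.4 -0.1 -2.6] open 0.05 q6 -1.07
row cm/deg [-0.   -0.01  0.  ] [-0.    0.   -0.58]
```

```bash

python3 -m crank '[[0,0,0.05,0,0,0,0.3],[0,0,0.08,0,0,0,0.3],[0,0,0.08,0,0,0,0.3]]' 20
```

```text
time: 12.88
tool_pos: [0.6347, -0.2546, 0.0856]
tool_rot: [3.141, 0.001, 2.147]
contact_force: [-2.3, -0.5, 3.5]
opening: 0.0496
```

Seat contact at z 0.0856, which is 16 mm below the lug rest. I'll release, then back straight up.

```bash

python3 -m crank '[[0,0,0,0,0,0,0.68],[0,0,0,0,0,0,0.68],[0,0,0,0,0,0,0.68],[0,0,0,0,0,0,0.68]]' 20
python3 - <<'E'
from cell import robot,read_camera
from h import *
go(robot,.6346,-.2546,.0858,123.6)
c=read_camera("wrist");cv2.imwrite("pics/w9.png",c["frame"][:,:,::-1])
E
```

```text
time: 13.38
tool_pos: [0.6347, -0.2545, 0.0849]
tool_rot: [-3.142, 0.0, 2.147]
contact_force: [-0.8, 1.2, 0.0]
opening: 0.0628
t 13.38 tcp [ 0.6347 -0.2545  0.0849] yaw [-180.      0.    123.02] F [-0.8  1.2  0. ] open 0.0628 q6 -1.07
row cm/deg [-0.   -0.01 -0.09] [-0.    0.   -0.58]
```

View pics/w9.png

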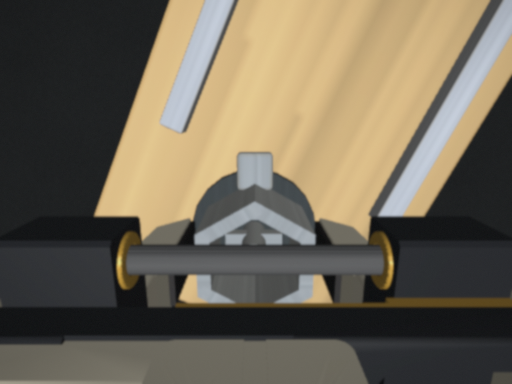

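```bash

python3 -m crank '[[0,0,-1.5,0,0,0,0.68],[0,0,-4.5,0,0,0,0.68],[0,0,-9,0,0,0,0.9],[0,0,-13,0,0,0,1],[0,0,-13,0,0,0,1]]' 20
python3 -m crank '[[-6,0,0,0,0,0,1],[-12,0,0,0,0,0,1],[-12,0,0,0,0,0,1],[-12,0,0,0,0,0,1]]' 20
python3 - <<'E'
from cell import robot,read_camera
from h import *
go(robot,.6346,-.2546,.0858,123.6)
c=read_camera("wrist");cv2.imwrite("pics/w10.png",c["frame"][:,:,::-1])
c=read_camera("side");u,v=proj(c,[.634,-.254,.09]).astype(int);crop(c,u,v,40,50,"pics/s10.png",7)
c=read_camera("top");cv2.imwrite("pics/t10.png",c["frame"][:,:,::-1])
E
```

```text
time: 14.05
tool_pos: [0.6363, -0.2553, 0.2208]
tool_rot: [3.137, 0.008, 2.147]
contact_force: [0.9, 0.4, -0.1]
opening: 0.0879
time: 14.55
tool_pos: [0.6995, -0.3547, 0.2134]
tool_rot: [-3.141, -0.003, 2.147]
contact_force: [0.5, -0.2, 0.5]
opening: 0.0922
t 14.55 tcp [ 0.6995 -0.3547  0.2134] yaw [-1.7995e+02 -1.6000e-01  1.2301e+02] F [ 0.5 -0.2  0.5] open 0.0922 q6 -1.14
row cm/deg [11.89  0.02 12.8 ] [-0.05 -0.16 -0.59]
```

View pics/w10.png

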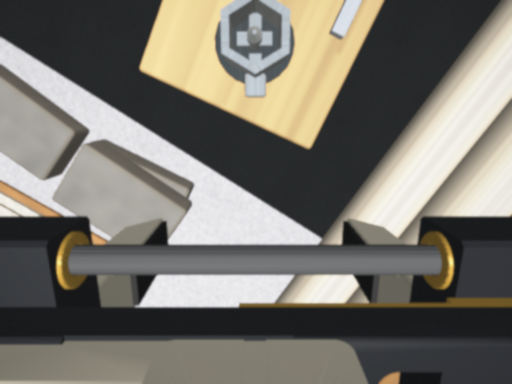

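View pics/s10.png

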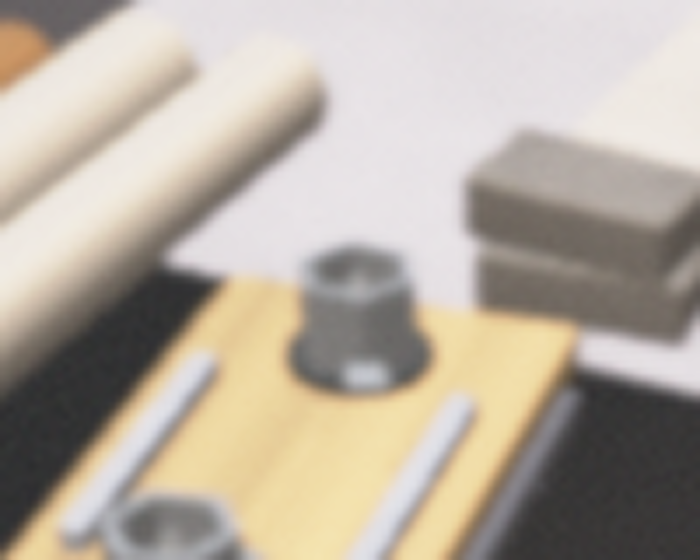

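View pics/t10.png

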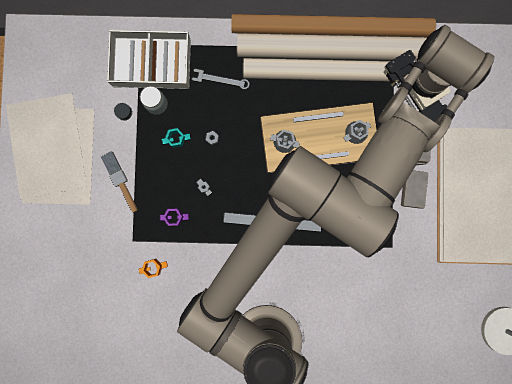

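The wrist view shows the nut flat on its seat at about (255,37), with its ears square to the stud's lugs. The side view shows it upright on the disc, and the arm is clear. I'll hand in.

```bash
python3 - <<'E'
from cell import robot
s=robot.observe();print(s['time'],s['contact_force'],s['qvel'].round(3))
print(robot.hand_in())
E
```

```text
14.7 [ 0.5682815  -0.42461022  1.11704632] [ 0.    -0.01  -0.008 -0.     0.005 -0.001]
the job is handed in; nothing more can be done
None
```

The large eared nut is on the bare stud, flat on its steel seat and released. I handed the job in at 14.7 s, well inside the 42 s limit.

- **Setting it on the lugs:** I gripped the nut on its free flats and lowered it, the same way up, until it touched the lugs at TCP z 0.102 m. I then opened the jaws briefly, so it rested there by itself with its ears in line with the lugs.
- **Turning and lowering:** I regripped, turned it about 89.5° anticlockwise and lowered it 16 mm. It touched the seat at z 0.0856 m, and I let go and backed the arm away.

**Last checks:** The final wrist and side views show the nut upright and flat on the disc, with its ears square to the stud's lugs. The arm is clear, with about zero force on the tool. The highest contact force reading I saw was about 5 N.

**Disagreements:**
- The top camera put the stud about 3 mm from where the wrist camera did. I used the wrist value, and the fit confirmed it.
- The ear tip and the rim put the nut's position in the grip about 1 mm apart, which is within the clearance.

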